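# Fetch the sticky notes from behind a tall bottle

## Task

The block of sticky notes has ended up at the back of the spill tray, shut in behind one of the two tall bottles. Lift that bottle out of the way and stand it on the bench, lay the block of notes flat on the middle of the notebook's cover, then stand the bottle back upright in the tray where it stood. Leave the other tall bottle where it is and do not tip either of them.

Things in the scene. Friction and masses are not known exactly. Their poses are not given: they have to be found in the camera images.
- bottle_stock: The tall bottle in front of the notes: round, white, 159 mm tall, body 64 mm across to about 120 mm up, fixed blue screw cap 42 mm across from 128 to 159 mm; about 0.5 kg. Origin: centre of the underside; z up, x towards the back of the tray. It stands on the floor of the tray. The bench in front of the tray is clear: it can stand 90 to 105 mm from its place, straight towards the robot's base.
- note_pad: Block of sticky notes, 46 (x) x 73 (y) x 14 (z) mm, flat on the tray floor 8 to 11 mm behind the bottle, long side across the tray. Origin: centre of the underside. 0.05 kg. The grey spill tray is fixed, 170 mm front to back, 206 mm wide, floor 4 mm thick, rim 14 mm high; about 30 mm of its floor is free behind the notes.
- notebook: Lab notebook lying flat, fixed on the bench, clear of the tray. Its cover is 13 mm above the bench and spans x -102 to 102 mm, y -70 to 78 mm from the origin (on the bench surface). A wire spiral, 29 mm high, runs along the -y edge. The flat violet slip on the cover is part of it. A fixed black computer, 0.43 m tall, stands behind the gap between tray and notebook: pass in front of it.
- bottle_buffer: The other tall bottle, same size and look, 110 mm beside the first (left or right) in the same tray, with a square white timer behind it instead of the notes: leave it alone. Origin: centre of the underside.
Not all that is in view belongs to the job. Several things look just like the note_pad: the one meant starts farthest to the robot's right. Leave any green look-alike of the bottle_stock alone.

How it is judged:
By the outcome, as a careful person would: the job done as asked, in the order asked, and still so for the second after the job is handed in, with the robot touching nothing.
It also fails if it takes over 72 s, if anything falls off the work surface, if the arm or the gripper's body presses on something with over 40 N, if the wrist force passes 120 N, or if a joint passes its speed limit or range.

## Robot

A 7-joint arm with a two-finger parallel gripper is mounted at the origin on a cart in front of the work surface, level with it; the furniture and walls round the work are solid. World frame = base frame: x ahead of the robot, y to its left, z up, the work surface at z = 0. Lengths are in m, angles in degrees, forces in N, time in s.
With the tool pointing down it reaches from about 0.425 to 0.8 m from the base axis. Payload 8.3 kg.
Tool frame: the origin (TCP) lies at the very end of the fingers, on their centre line; the grasp point (between the pads) lies 19 mm behind it; z points along the fingers, y is the direction in which the jaws open and shut (so a half turn about z gives the same grasp; the last joint's range is limited). The gripper opens to 85 mm and grips with 20 to 120 N. Pads are 22 mm wide; open, the fingers measure 114 mm over their backs; the gripper's body (76 mm by 85 mm) begins 54 mm behind the grasp point. The pads swing forward as they close: fully open they stand 13 mm farther back than shut.
Start: joints at [63.031, 21.967, 0.94, 78.501, -0.361, 79.538, -2.664], TCP at [0.248, -0.574, 0.231] pointing down, gripper open.
Joint ranges: [-169.22, 169.22], [-14.56, 117.87], [-87.37, 89.26], [10.42, 133.3], [-82.24, 262.24], [0.94, 117.77], [-172.7, 172.7]. Speed limits (degrees/s): [136.94, 136.94, 172.46, 172.46, 180, 180, 180].

## Interface

Orientations are given as a 3x3 rotation matrix whose columns are the frame's x, y, z axes.
In Python, from workcell import observe, snapshot, calibration, hand_in gives the robot as it stands.
- The arm moves only by the tool drive_tool, never from a script. Its argument "moves" is one flat list of numbers, 4 for each row, row after row: the shift along the tool's x, y, z in mm, then the turn about the tool's z in degrees. In form: [x, y, z, yaw, x, y, z, yaw, ...]. A call has 1 to 20 rows; each row is the pose to reach, as a shift and turn from the pose commanded when the call began, along the tool's axes at that moment; what a row does not reach only later rows make up. A row lasts 1/8 s, in which the tool goes at most 62.5 mm and 10.7 degrees, less where a joint would pass 70% of its speed; a pose out of reach is approached as far as the arm can. A call with a gripper value outside its range is refused whole. "hand" is the opening, from -1 (shut) to 1 (fully open), set as the call begins (left out, the last holds). The fingers move at their own pace and stop on an object; "force" is the grip in N (left out, the last holds). Time passes only in rows, so rows that repeat a pose let the fingers close. It gives the time, the measured TCP pose, the force and the opening at its end, in the units of the state.
- observe(): the state, without advancing time (a new reading comes with each control period).
- snapshot(name): name is "scene" or "top"; returns the picture (384x512x3 uint8, red, green, blue); there is no depth.
- calibration(name): a dict with "mtx" (3x3 intrinsics, pixels), "rvec" (rotation vector, rad) and "tvec" (3), from world to camera coordinates, as OpenCV has them. Camera axes: x right, y down, z forward; pixel columns grow to the right and rows downward; lengths in m; the calibration is good to about 2 mm. A picture is of the moment at which its call begins. calibration takes no time and is no camera call.
- hand_in(): hands the job in, once; it reports no verdict.
The state is a dict: "t": time; "joint_pos": joint angles; "qd": joint speeds; "effort": joint torques, N m; "tool_pos": TCP position; "ee_rot": TCP orientation; "force": force on the tool from outside, world axes, zero at the start; "torque": the same for the moment, N m; "finger_gap": finger opening in m.
Only numpy, scipy, OpenCV 4.12 (cv2) and the standard library are available. Lean on these libraries where they do the work, as an engineer would, in place of code of your own. Each camera call takes 0.05 s, during which the arm holds its last target.

## Working session

There is one attempt and no reset: what is moved stays moved. The work goes in short steps, Python scripts to look and compute and a tool call to move; the robot and the scene stay as the last step left them, time stands still between calls to the robot, and variables do not carry over. Pictures are saved under pics/ and viewed, and the job is handed in when it is done.

Besides the shell and the picture viewer there is one more tool, called after ">>>" in YAML: its name, and indented under it one key for each argument. drive_tool: Moves the arm, as the interface text tells. Its arguments: {"type":"object","properties":{"moves":{"type":"array","items":{"type":"number"}},"hand":{"type":"number"},"force":{"type":"number"}},"required":["moves"]}

```bash
ls; mkdir -p pics
python3 - <<'E'
from workcell import *
import cv2
for n in("scene","top"):
    cv2.imwrite(f"pics/{n}0.png",cv2.resize(snapshot(n)[:,:,::-1],None,fx=1.5,fy=1.5,interpolation=cv2.INTER_CUBIC)); print(calibration(n))
s=observe(); print(s)
E
```

```text
pics
{'mtx': array([[439.95247176,   0.        , 244.52855682],
       [  0.        , 439.95247176, 195.0714078 ],
       [  0.        ,   0.        ,   1.        ]]), 'rvec': array([ 0.71595326, -2.30574162,  1.48905793]), 'tvec': array([0.39002602, 0.16921083, 0.66532304])}
{'mtx': array([[398.4687783 ,   0.        , 261.08563005],
       [  0.        , 398.4687783 , 192.80033598],
       [  0.        ,   0.        ,   1.        ]]), 'rvec': array([ 2.19048231, -2.18844763,  0.07280147]), 'tvec': array([-0.02377837,  0.46923882,  0.98526323])}
{'t': 0.1, 'joint_pos': array([63.03145453, 22.01130847,  0.93963763, 78.55532853, -0.3567754 ,
       79.53668134, -2.66463741]), 'qd': array([ 0.07448713, -0.08439874,  0.03775809, -0.16394851,  0.08056631,
        0.03810884,  0.02793264]), 'effort': array([ 3.05724396e-03, -6.29132509e+01,  8.47221091e-01, -3.72757244e+01,
        1.65678706e-02,  1.04927170e-02, -7.81093803e-06]), 'tool_pos': array([ 0.24768508, -0.57334237,  0.23036924]), 'ee_rot': array([[ 9.17980817e-01,  3.96623994e-01, -7.91678824e-04],
       [ 3.96624770e-01, -9.17979491e-01,  1.56424272e-03],
       [-1.06328730e-04, -1.74994424e-03, -9.99998463e-01]]), 'force': array([-0.06861416,  0.53547477, -0.39252361]), 'torque': array([-0.03268639,  0.00371533, -0.02340754]), 'finger_gap': 0.085477675770739}
```

View pics/scene0.png

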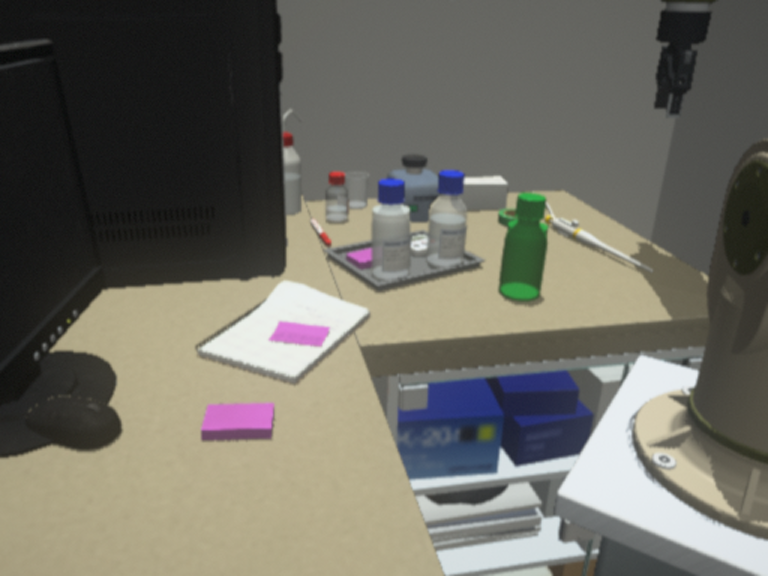

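View pics/top0.png

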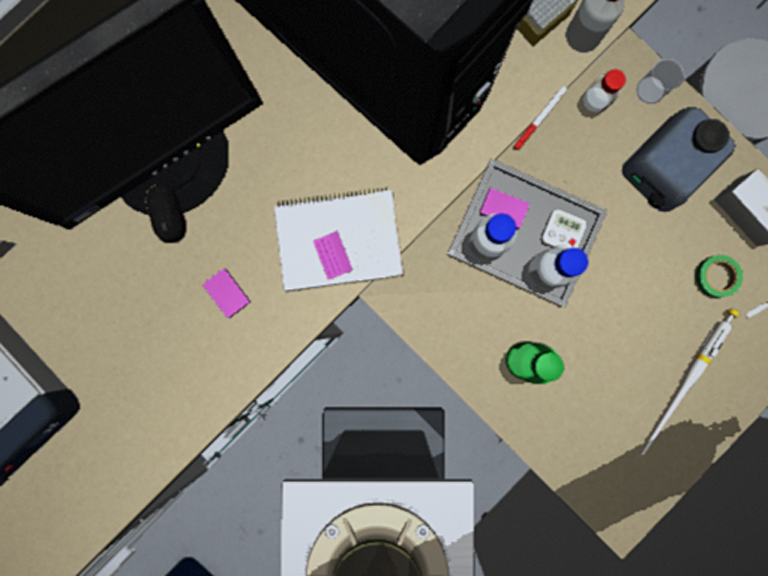

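The top view shows bottle_stock's cap at about (500,230) with the pink notes behind it at (505,207). The other bottle's cap is at (571,262), the notebook is centred at about (338,240), and the computer's near corner is at (422,160). I'll zoom in to measure these.

```bash
cat > h.py <<'E'
import numpy as np,cv2
from workcell import *
def ray(n,uv):
    c=calibration(n);R=cv2.Rodrigues(c['rvec'])[0];t=c['tvec'].ravel()
    d=R.T@np.linalg.inv(c['mtx'])@np.array([uv[0],uv[1],1.]);return -R.T@t,d
def pt(n,uv,z):
    o,d=ray(n,uv);return (o+d*(z-o[2])/d[2])
def proj(n,P):
    c=calibration(n);return cv2.projectPoints(np.atleast_2d(np.array(P,float)),c['rvec'],c['tvec'],c['mtx'],None)[0][:,0]
def blobs(im,n,lo,hi,z,amin=40):
    h=cv2.cvtColor(im,cv2.COLOR_RGB2HSV);m=cv2.inRange(h,lo,hi)
    for c in cv2.findContours(m,cv2.RETR_EXTERNAL,cv2.CHAIN_APPROX_NONE)[0]:
        if cv2.contourArea(c)<amin: continue
        w=np.array([pt(n,p,z)[:2] for p in c[:,0].astype(float)])
        r=cv2.minAreaRect((w*1000).astype(np.float32));print(n,c[:,0].mean(0).round(1),cv2.contourArea(c),'rect',np.round(r[0],1),np.round(r[1],1),round(r[2],1),'circ',np.round(cv2.minEnclosingCircle((w*1000).astype(np.float32)),1) if 0 else cv2.minEnclosingCircle((w*1000).astype(np.float32)))
E
python3 - <<'E'
from h import *
a=snapshot("top");b=snapshot("scene")
np.save('top.npy',a);np.save('scene.npy',b)
print(ray("top",(0,0))[0],ray("scene",(0,0))[0])
print('caps');blobs(a,"top",(112,150,60),(130,255,255),.163);
print('pads z18');blobs(a,"top",(140,100,60),(165,255,255),.018);
print('nb');blobs(a,"top",(0,0,170),(180,40,255),.013,600)
cv2.imwrite("pics/z1.png",cv2.resize(a[95:215,285:415,::-1],None,fx=6,fy=5,interpolation=cv2.INTER_CUBIC)[:600])
cv2.imwrite("pics/z2.png",cv2.resize(b[100:200,210:340,::-1],None,fx=6,fy=6,interpolation=cv2.INTER_CUBIC))
E
```

```text
[ 0.40466248 -0.02150761  1.01354813] [0.03000605 0.66504348 0.42452815]
caps
top [381.8 174. ] 258.5 rect [ 500.4 -282.6] [38.7 39. ] 89.0 circ ((500.25579833984375, -282.1231689453125), 21.03167152404785)
top [333.  152.2] 257.5 rect [ 548.2 -179.6] [39.4 40.9] 63.2 circ ((547.5369262695312, -177.88824462890625), 22.13041877746582)
pads z18
top [150.4 195. ] 477.0 rect [463.  253.4] [70.8 45.1] 37.6 circ ((463.39459228515625, 253.29478454589844), 40.34069061279297)
top [221.5 169.8] 423.5 rect [526.8  76.6] [69.6 42.9] 22.0 circ ((527.7486572265625, 76.16537475585938), 39.63944625854492)
top [336.  137.9] 384.0 rect [ 607.3 -212.4] [72.6 45.8] 69.8 circ ((605.83984375, -212.45680236816406), 41.25634002685547)
nb
top [244.8 353.4] 1025.0 rect [73.  18.3] [ 78.7 210.7] 14.2 circ ((37.52696228027344, 9.298927307128906), 105.37873077392578)
top [244.2 341. ] 3739.5 rect [78.5  0.8] [148.5 314.7] 0.0 circ ((77.26660919189453, 0.244873046875), 172.98233032226562)
top [224.7 159.8] 4393.0 rect [554.2  68.1] [146.6 204.1] 7.6 circ ((553.6009521484375, 68.13247680664062), 123.5948257446289)
```

View pics/z1.png

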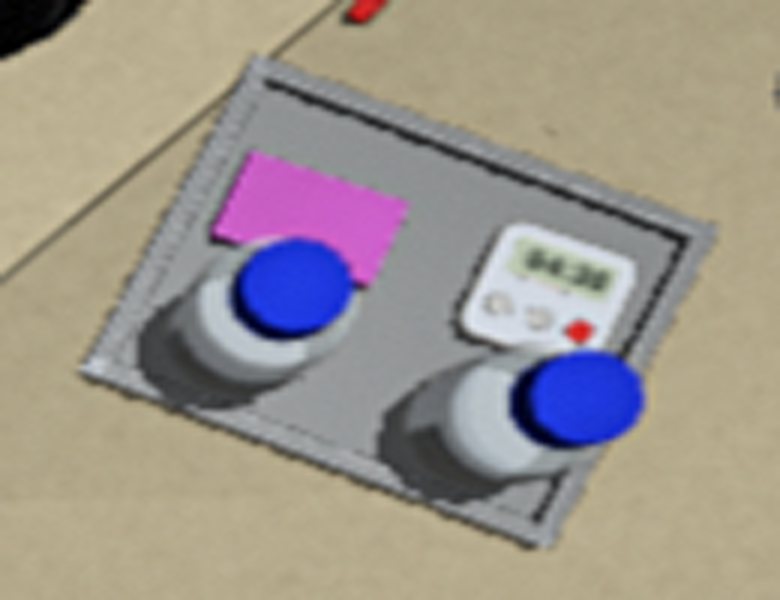

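View pics/z2.png

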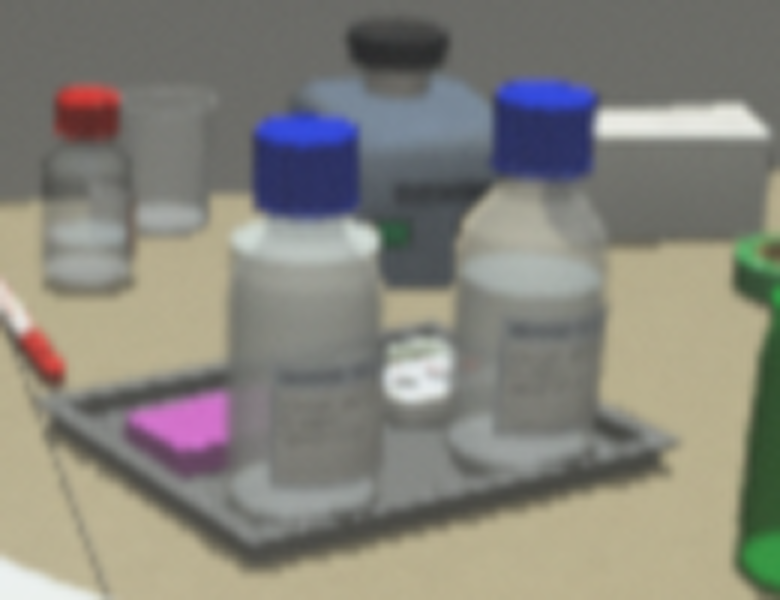

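```bash
cat >> h.py <<'E'
from scipy.optimize import minimize
def hullmask(n,P,S=4):
    q=proj(n,P);m=np.zeros((384*S,512*S),np.uint8)
    cv2.fillConvexPoly(m,cv2.convexHull(((q+.5)*S*16-8).astype(np.int32)),255,shift=4)
    return cv2.resize(m,(512,384),interpolation=cv2.INTER_AREA)/255.
def cyl(x,y,z0,z1,r):
    a=np.linspace(0,2*np.pi,40);return np.array([[x+r*np.cos(t),y+r*np.sin(t),z] for t in a for z in(z0,z1)])
def box(x,y,yaw,lx,ly,z0,z1):
    c,s=np.cos(yaw),np.sin(yaw);return np.array([[x+c*i*lx/2-s*j*ly/2,y+s*i*lx/2+c*j*ly/2,z] for i in(-1,1) for j in(-1,1) for z in(z0,z1)])
def bluemask(im,uv,r=25):
    h=cv2.cvtColor(im,cv2.COLOR_RGB2HSV);m=cv2.inRange(h,(108,130,40),(135,255,255))/255.
    k=np.zeros_like(m);u,v=map(int,uv);k[max(0,v-r):v+r,max(0,u-r):u+r]=1;return m*k
def fitcap(ims,x0,z=.163):
    out=[]
    for ns in(["top"],["scene"],["top","scene"]):
        ms={n:bluemask(ims[n],proj(n,[[*x0,z-.015]])[0]) for n in ns}
        f=lambda p:sum(np.abs(ms[n]-hullmask(n,cyl(p[0],p[1],z-.031,z,.021))).sum() for n in ns)
        r=minimize(f,x0,method='Nelder-Mead',options=dict(initial_simplex=np.array(x0)+[[0,0],[.006,0],[0,.006]]));out.append((ns,(r.x*1000).round(1),round(r.fun,1)))
    return out
E
python3 - <<'E'
from h import *
ims={n:np.load(n+'.npy') for n in("top","scene")}
for x0 in([.547,-.179],[.500,-.282]):
    for o in fitcap(ims,x0): print(o)
K=[(258,57),(716,225),(545,548),(82,372)]
C=np.array([pt("top",(285+(u+.5)/6-.5,95+(v+.5)/5-.5),.012)[:2] for u,v in K])*1000
print(C.round(1),C.mean(0)); d=np.roll(C,-1,0)-C; print(np.linalg.norm(d,axis=1),np.degrees(np.arctan2(d[:,1],d[:,0])))
# pad fit
h=cv2.cvtColor(ims['top'],cv2.COLOR_RGB2HSV);m=cv2.inRange(h,(140,60,60),(165,255,255))/255.;m[:, :310]=0;m[:,360:]=0
g=np.ones_like(m);
f=lambda p:(np.abs(m-hullmask("top",box(p[0],p[1],p[2],.046,.073,.004,.018))*(1-np.maximum(hullmask("top",cyl(.547,-.179,.132,.163,.021)),hullmask("top",cyl(.547,-.179,.004,.124,.032))))).sum())
r=minimize(f,[.605,-.212,-.4],method='Nelder-Mead',options=dict(initial_simplex=np.array([.605,-.212,-.4])+[[0,0,0],[.006,0,0],[0,.006,0],[0,0,.1]]))
print(r.x*1000,np.degrees(r.x[2]),r.fun)
# notebook
h=ims['top'];m=(cv2.inRange(cv2.cvtColor(h,cv2.COLOR_RGB2HSV),(0,0,150),(180,45,255)))
m[:120]=0;m[200:]=0;m[:,:180]=0;m[:,270:]=0
m=cv2.morphologyEx(m,cv2.MORPH_CLOSE,np.ones((25,25)))/255.
f=lambda p:np.abs(m-hullmask("top",box(p[0],p[1],p[2],.148,.204,.0,.013))).sum()
r=minimize(f,[.554,.068,.13],method='Nelder-Mead',options=dict(initial_simplex=np.array([.554,.068,.13])+[[0,0,0],[.006,0,0],[0,.006,0],[0,0,.1]]))
print('nb',r.x*1000,np.degrees(r.x[2]),r.fun)
E
```

```text
(['top'], array([ 549.6, -180. ]), np.float64(47.8))
(['scene'], array([ 550.5, -184.6]), np.float64(78.2))
(['top', 'scene'], array([ 549.6, -180.7]), np.float64(128.6))
(['top'], array([ 501. , -284.2]), np.float64(64.2))
(['scene'], array([ 501.6, -282.8]), np.float64(71.4))
(['top', 'scene'], array([ 501.5, -285. ]), np.float64(136.4))
[[ 691.9 -193.1]
 [ 605.4 -386.4]
 [ 441.  -311. ]
 [ 529.9 -117.3]] [ 567.04636476 -251.92991234]
[211.77178653 180.82308331 213.09673176 178.90512258] [-114.12463411  155.35519344   65.35510174  -25.07192971]
[ 607.91349227 -213.6070091  -390.52776935] -22.37559296638551 39.63514033064206
nb [551.96600515  67.85434704 132.53868481] 7.59390726198055 200.02745098039213
```

```bash
sed -i 's/uv,r=25/uv,r=17/' h.py
python3 - <<'E'
from h import *
ims={n:np.load(n+'.npy') for n in("top","scene")}
for x0 in([.549,-.180],[.500,-.283]):
    for o in fitcap(ims,x0): print(o)
for (u,v),z in (((422,160),.43),((422,160),0),((523,362),.0),((548,366),.14),((360,295),0)): print(u,v,pt("top",(u/1.5,v/1.5),z))
v=ims['top'].copy()
for x,y in((.5495,-.1807),(.501,-.2845)):
  for r,z in((.021,.163),(.021,.132),(.032,.124),(.032,.004)):
    for p in proj("top",cyl(x,y,z,z,r)): v[int(p[1]+.5),int(p[0]+.5)]=(255,255,0)
for p in proj("top",np.array([[552,68,13],[457.5,-150.7,0]])/1000): v[int(p[1]+.5),int(p[0]+.5)]=(255,255,0)
cv2.imwrite("pics/z3.png",cv2.resize(v[95:215,285:415,::-1],None,fx=5,fy=5,interpolation=cv2.INTER_NEAREST))
E
```

```text
(['top'], array([ 549. , -179.9]), np.float64(48.7))
(['scene'], array([ 551. , -184.2]), np.float64(78.1))
(['top', 'scene'], array([ 550.1, -181.8]), np.float64(128.7))
(['top'], array([ 501.5, -284.1]), np.float64(64.3))
(['scene'], array([ 502.3, -285.3]), np.float64(71.0))
(['top', 'scene'], array([ 501.4, -285. ]), np.float64(136.3))
422 160 [ 0.5709287  -0.05260728  0.43      ]
422 160 [ 0.69344554 -0.07552374  0.        ]
523 362 [ 0.34741539 -0.2450615   0.        ]
548 366 [ 0.34957101 -0.25045055  0.14      ]
360 295 [0.46032176 0.030328   0.        ]
```

View pics/z3.png

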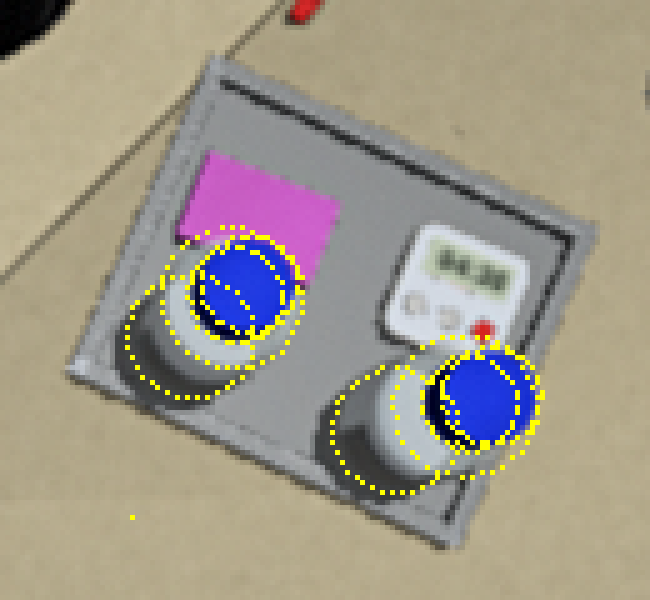

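Run:
```python
from h import *
ims={n:np.load(n+'.npy') for n in("top","scene")}
a=ims['top']
print(a[152,320:345].tolist()); print(a[140:170,333].tolist())
for V in(100,140,170):
  print(V);blobs(a,"top",(108,130,V),(135,255,255),.163)
  blobs(ims['scene'],"scene",(108,130,60),(135,255,255),.163)
```

```text
[[190, 199, 205], [191, 200, 205], [165, 176, 186], [85, 92, 117], [9, 14, 63], [12, 30, 159], [29, 55, 222], [29, 54, 220], [30, 53, 220], [31, 56, 223], [31, 57, 226], [31, 57, 225], [31, 58, 225], [33, 59, 225], [33, 61, 225], [34, 60, 226], [32, 59, 226], [31, 58, 226], [31, 58, 226], [31, 56, 225], [28, 54, 220], [27, 52, 218], [21, 48, 215], [34, 53, 185], [53, 51, 99]]
[[206, 96, 199], [208, 97, 198], [143, 81, 191], [54, 56, 203], [21, 49, 212], [25, 52, 216], [29, 54, 220], [30, 55, 224], [32, 58, 226], [33, 58, 226], [31, 58, 225], [34, 60, 226], [33, 59, 225], [34, 62, 226], [32, 59, 225], [32, 60, 225], [32, 59, 226], [30, 58, 226], [33, 59, 228], [31, 58, 231], [24, 47, 204], [4, 16, 110], [24, 29, 61], [143, 152, 163], [186, 194, 202], [190, 200, 204], [191, 200, 206], [172, 180, 184], [125, 130, 132], [99, 100, 100]]
100
top [382.1 174. ] 255.0 rect [ 500.4 -282.6] [38.7 39. ] 89.0 circ ((499.8932800292969, -283.38470458984375), 20.858627319335938)
top [333.8 151.7] 253.5 rect [ 548.5 -179.5] [38.  40.1] 44.9 circ ((548.9963989257812, -179.65628051757812), 20.69957160949707)
scene [366.8 277.2] 245.5 rect [132.8 280.4] [54.6 16.9] 49.6 circ ((132.8401336669922, 279.77587890625), 27.913042068481445)
scene [308.3 279.3] 1471.0 rect [184.2 308.4] [69.4 85.7] 2.2 circ ((185.49407958984375, 310.89801025390625), 45.287078857421875)Traceback (most recent call last):
  File "<stdin>", line 7, in <module>
  File "h.py", line 14, in blobs
    w=np.array([pt(n,p,z)[:2] for p in c[:,0].astype(float)])
                ~~^^^^^^^
  File "h.py", line 7, in pt
    o,d=ray(n,uv);return (o+d*(z-o[2])/d[2])
        ~~~^^^^^^
  File "h.py", line 4, in ray
    c=calibration(n);R=cv2.Rodrigues(c['rvec'])[0];t=c['tvec'].ravel()
ValueError: time passes only in moves, steps and waits
```

```bash
sed -i 's/^from workcell import \*/from workcell import observe,snapshot,hand_in\nimport workcell,functools\ncalibration=functools.lru_cache(None)(workcell.calibration)/' h.py
cat >> h.py <<'E'
def go(x,y,z,jaw):
    s=observe();R=s['ee_rot'];d=R.T@(np.array([x,y,z])-s['tool_pos']*1000)
    j=np.degrees(np.arctan2(R[1,1],R[0,1]));w=(jaw-j+90)%180-90
    print('t',round(s['t'],2),'pos',(s['tool_pos']*1000).round(1),'jaw',round(j,1),'tilt z',R[:,2].round(4),'F',s['force'].round(1),'gap',round(s['finger_gap']*1000,1),'-> shift',d.round(1),'yaw',round(-w,1))
E
python3 -c "
from h import *
go(549.8,-181.5,231,-24)"
```

```text
t 0.2 pos [ 247.8 -573.5  230.7] jaw -66.6 tilt z [-5.0e-04  1.1e-03 -1.0e+00] F [ 0.3 -0.3 -0.4] gap 85.2 -> shift [ 4.327e+02 -2.400e+02 -1.000e-01] yaw -42.6
```

>>> drive_tool:
  moves: [36, -20, 0, -3.6, 72, -40, 0, -7.2, 108, -60, 0, -10.8, 144, -80, 0, -14.4, 180, -100, 0, -18, 216, -120, 0, -21.6, 252, -140, 0, -25.2, 288, -160, 0, -28.8, 324, -180, 0, -32.4, 360, -200, 0, -36, 396, -220, 0, -39.6, 432, -240, 0, -42.6, 432, -240, 0, -42.6, 432, -240, 0, -42.6, 432, -240, 0, -42.6]
  hand: 1
  force: 50

```text
t: 2.08
tool_pos: [0.5486, -0.1836, 0.2312]
ee_rot: [[0.41, 0.912, -0.0], [0.912, -0.41, -0.001], [-0.001, -0.0, -1.0]]
force: [-0.5, -0.5, 0.3]
finger_gap: 0.0853
```

Run:
```python
from h import *
go(549.8,-181.5,130,-24)
for n in("top","scene"):
    i=snapshot(n);np.save(n+'1.npy',i)
    c=i[80:230,260:440] if n=="top" else i[60:210,180:360]
    cv2.imwrite(f"pics/{n}1.png",cv2.resize(c[:,:,::-1],None,fx=4,fy=4,interpolation=cv2.INTER_CUBIC))
```

```text
t 2.08 pos [ 548.6 -183.6  231.2] jaw -24.2 tilt z [-4.e-04 -5.e-04 -1.e+00] F [-0.5 -0.5  0.3] gap 85.3 -> shift [  2.5   0.3 101.2] yaw -0.2
```

View pics/scene1.png

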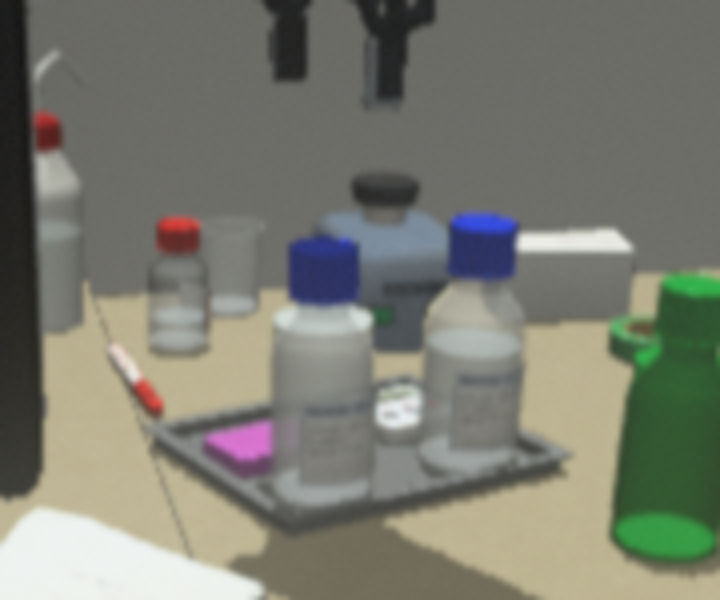

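View pics/top1.png

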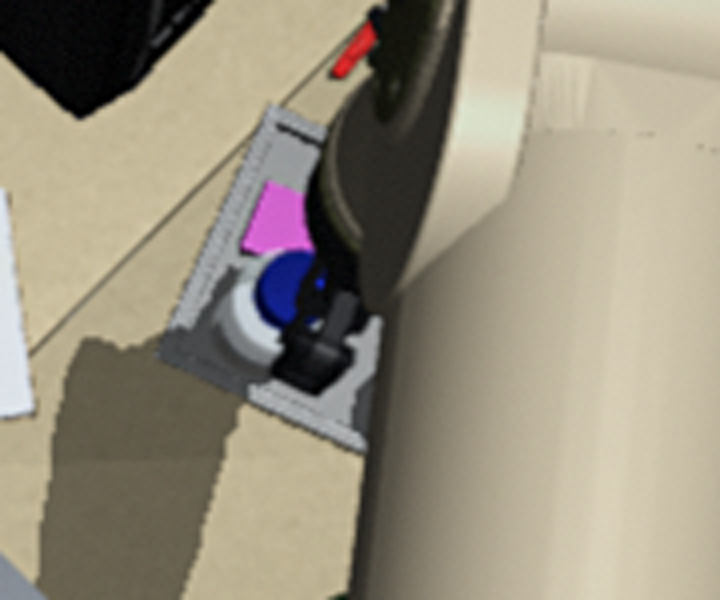

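The scene view shows the fingers straddling the cap axis, with fingertips at about (288,80) and (385,105) and the cap at (324,250). I'll descend until the tips are just above the cap and check again.

>>> drive_tool:
  moves: [2, 0, 15, 0, 2, 0, 30, 0, 2, 0, 43, 0, 2, 0, 53, 0, 2, 0, 53, 0, 2, 0, 53, 0]

```text
t: 2.92
tool_pos: [0.5504, -0.1803, 0.1787]
ee_rot: [[0.407, 0.913, 0.001], [0.913, -0.407, -0.0], [0.0, 0.001, -1.0]]
force: [0.2, -0.6, 0.2]
finger_gap: 0.0856
```

Run:
```python
from h import *
go(549.8,-181.5,130,-24)
s=observe()['tool_pos']
for n in("scene","top"):
    i=snapshot(n)
    for P,col in ((s,(255,255,0)),((.5495,-.1815,.163),(0,255,0)),((.5495,-.1815,.004),(0,255,0))):
        p=proj(n,[P])[0];print(n,p)
    c=i[90:190,200:330] if n=="scene" else i[110:190,280:360]
    cv2.imwrite(f"pics/{n}2.png",cv2.resize(c[:,:,::-1],None,fx=6,fy=6,interpolation=cv2.INTER_CUBIC))
```

```text
t 2.92 pos [ 550.4 -180.3  178.7] jaw -24.0 tilt z [ 6.e-04 -0.e+00 -1.e+00] F [ 0.2 -0.6  0.2] gap 85.6 -> shift [-1.4 -0.1 48.7] yaw -0.0
scene [260.68149422 112.74972275]
scene [261.0808929  119.44693552]
scene [259.10616472 183.12288645]
top [335.46140226 149.61288231]
top [334.66298721 151.27418597]
top [323.06675464 161.77442413]
```

View pics/scene2.png

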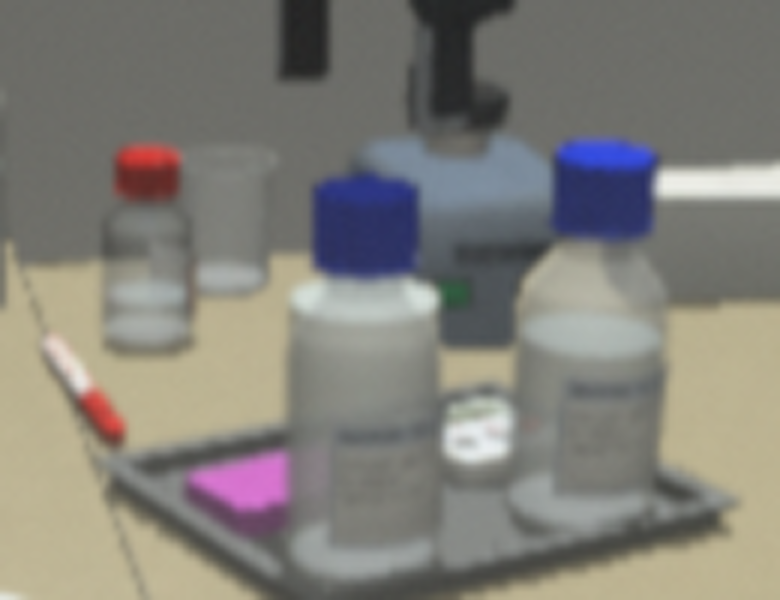

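View pics/top2.png

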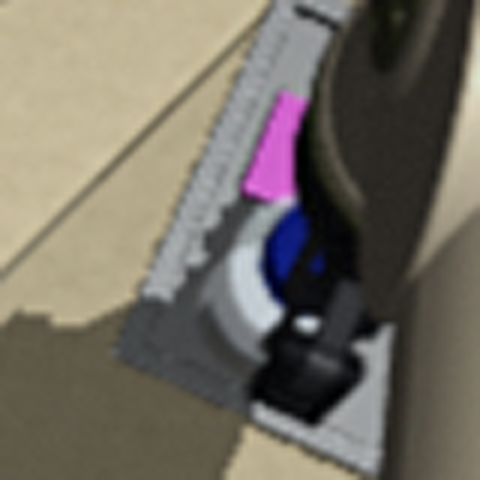

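Run:
```python
from h import *
i=cv2.resize(np.load('scene.npy')[100:200,200:330],None,fx=6,fy=6,interpolation=cv2.INTER_CUBIC)
for r,z in((.021,.163),(.021,.132),(.032,.124),(.032,.004)):
    q=(proj("scene",cyl(.5498,-.1815,z,z,r))-[200,100]+.5)*6
    cv2.polylines(i,[q.astype(np.int32)[::2]],True,(255,255,0),1)
q=(proj("scene",box(.607,-.212,np.radians(-24),.046,.073,.018,.018)[::2][[0,1,3,2]])-[200,100]+.5)*6
cv2.polylines(i,[q.astype(np.int32)],True,(255,255,0),1)
cv2.imwrite("pics/ov.png",i[:,:,::-1])
```

```text
Traceback (most recent call last):
cv2.error: OpenCV(4.12.0) /io/opencv/modules/imgproc/src/drawing.cpp:2458: error: (-215:Assertion failed) p.checkVector(2, CV_32S) >= 0 in function 'polylines'
```

Run:
```python
from h import *
i=cv2.resize(np.load('scene.npy')[100:200,200:330],None,fx=6,fy=6,interpolation=cv2.INTER_CUBIC)
for r,z in((.021,.163),(.021,.132),(.032,.124),(.032,.004)):
    q=(proj("scene",cyl(.5498,-.1815,z,z,r))-[200,100]+.5)*6
    cv2.polylines(i,[np.ascontiguousarray(q.astype(np.int32)[::2])],True,(255,255,0),1)
q=(proj("scene",box(.607,-.212,np.radians(-24),.046,.073,.018,.018)[::2][[0,1,3,2]])-[200,100]+.5)*6
cv2.polylines(i,[q.astype(np.int32)],True,(255,255,0),1)
cv2.imwrite("pics/ov.png",i[:,:,::-1])
```

```text
(no output)
```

View pics/ov.png

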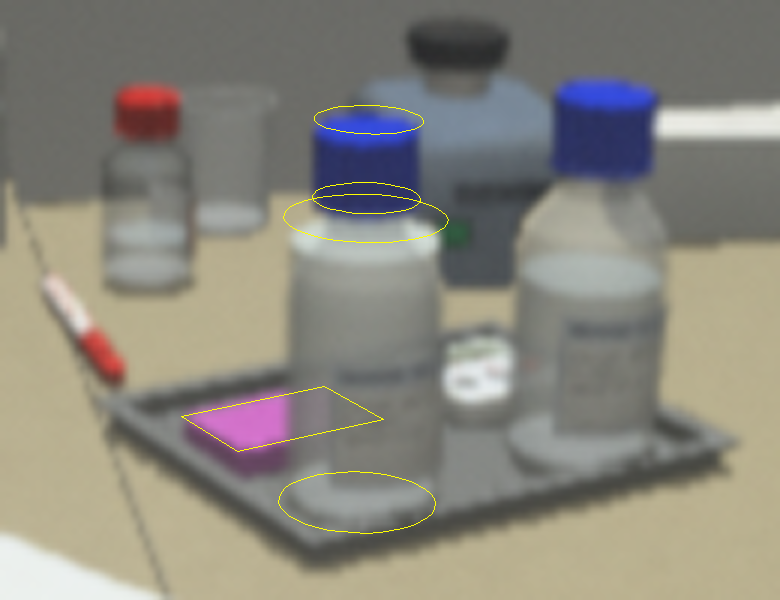

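The overlay agrees with the image to within a few mm. I'll descend onto the cap and close.

>>> drive_tool:
  moves: [-1, 0, 13, 0, -1, 0, 26, 0, -1, 0, 39, 0, -1, 0, 49, 0, -1, 0, 49, 0, -1, 0, 49, 0]

```text
t: 3.78
tool_pos: [0.5499, -0.1811, 0.1296]
ee_rot: [[0.407, 0.913, 0.0], [0.913, -0.407, 0.0], [0.0, 0.0, -1.0]]
force: [-0.8, 0.4, 0.8]
finger_gap: 0.0855
```

>>> drive_tool:
  moves: [0, 0, 0, 0, 0, 0, 0, 0, 0, 0, 0, 0, 0, 0, 0, 0, 0, 0, 0, 0, 0, 0, 0, 0]
  hand: 0.3
  force: 50

```text
t: 4.53
tool_pos: [0.5497, -0.1811, 0.1293]
ee_rot: [[0.407, 0.913, 0.0], [0.913, -0.407, 0.0], [0.0, 0.0, -1.0]]
force: [-0.7, 0.2, 0.1]
finger_gap: 0.0556
```

>>> drive_tool:
  moves: [0, 0, 0, 0, 0, 0, 0, 0, 0, 0, 0, 0, 0, 0, 0, 0, 0, 0, 0, 0, 0, 0, 0, 0]
  hand: -1

```text
t: 5.28
tool_pos: [0.55, -0.1812, 0.1296]
ee_rot: [[0.407, 0.913, 0.001], [0.913, -0.407, -0.0], [0.0, 0.001, -1.0]]
force: [0.9, -0.6, 4.5]
finger_gap: 0.0401
```

Run:
```python
from h import *
go(549.8,-181.5,130,-24)
i=snapshot("scene");np.save('scene3.npy',i)
cv2.imwrite("pics/scene3.png",cv2.resize(i[90:190,200:330,::-1],None,fx=6,fy=6,interpolation=cv2.INTER_CUBIC))
```

```text
t 5.28 pos [ 550.  -181.2  129.6] jaw -24.0 tilt z [ 7.e-04 -1.e-04 -1.e+00] F [ 0.9 -0.6  4.5] gap 40.1 -> shift [-0.4 -0.  -0.4] yaw -0.0
```

View pics/scene3.png

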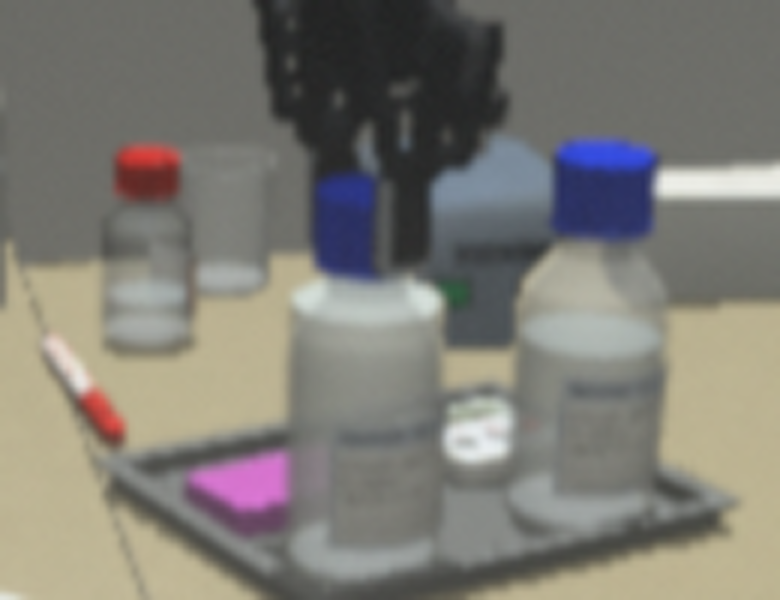

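The cap is gripped: the gap is 40 mm and the bottle in the scene view is unmoved. Next I'll lift it 40 mm and check.

>>> drive_tool:
  moves: [0, 0, -3, 0, 0, 0, -8, 0, 0, 0, -16, 0, 0, 0, -24, 0, 0, 0, -32, 0, 0, 0, -40, 0, 0, 0, -40, 0, 0, 0, -40, 0, 0, 0, -40, 0]

```text
t: 6.45
tool_pos: [0.5494, -0.1811, 0.1689]
ee_rot: [[0.407, 0.913, -0.001], [0.913, -0.407, 0.0], [-0.0, -0.001, -1.0]]
force: [0.4, -0.1, -6.1]
finger_gap: 0.0402
```

Run:
```python
from h import *
go(457.8,-151,170,-24)
i=snapshot("scene")
cv2.imwrite("pics/scene4.png",cv2.resize(i[70:190,200:330,::-1],None,fx=5,fy=5,interpolation=cv2.INTER_CUBIC))
```

```text
t 6.45 pos [ 549.4 -181.1  168.9] jaw -24.0 tilt z [-8.e-04  3.e-04 -1.e+00] F [ 0.4 -0.1 -6.1] gap 40.2 -> shift [ -9.8 -95.9  -1.1] yaw -0.0
```

View pics/scene4.png

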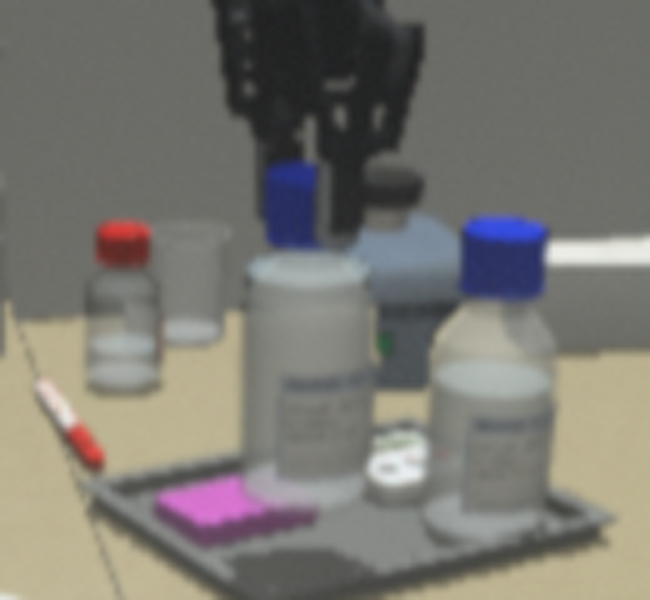

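Lifted cleanly and still upright, with 6 N of load. I'll carry it toward the base and set it down.

>>> drive_tool:
  moves: [-1, -8, 0, 0, -2, -20, 0, 0, -3, -34, 0, 0, -5, -48, 0, 0, -6, -62, 0, 0, -8, -76, 0, 0, -9, -88, 0, 0, -10, -96, 0, 0, -10, -96, 0, 0, -10, -96, 0, 0, -10, -96, 10, 0, -10, -96, 20, 0, -10, -96, 30, 0, -10, -96, 36, 0, -10, -96, 39, 0, -10, -96, 40, 0, -10, -96, 41, 0, -10, -96, 41, 0]

```text
t: 8.75
tool_pos: [0.458, -0.1512, 0.1285]
ee_rot: [[0.407, 0.913, 0.0], [0.913, -0.407, -0.0], [0.0, 0.0, -1.0]]
force: [-0.6, 0.6, -6.1]
finger_gap: 0.0406
```

Run:
```python
from h import *
go(457.8,-151,125.3,-24)
i=snapshot("scene")
cv2.imwrite("pics/scene5.png",cv2.resize(i[70:210,200:360,::-1],None,fx=4,fy=4,interpolation=cv2.INTER_CUBIC))
```

```text
t 8.75 pos [ 458.  -151.2  128.5] jaw -24.0 tilt z [ 3.e-04 -1.e-04 -1.e+00] F [-0.6  0.6 -6.1] gap 40.6 -> shift [ 0.1 -0.3  3.2] yaw -0.0
```

View pics/scene5.png

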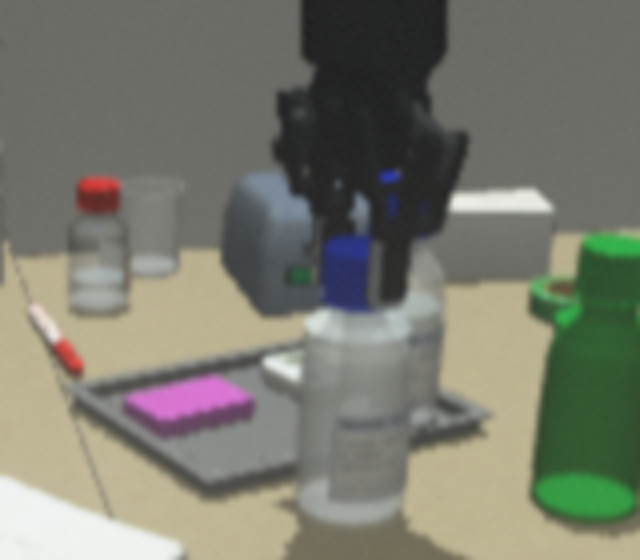

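>>> drive_tool:
  moves: [0, 0, 1, 0, 0, 0, 2, 0, 0, 0, 3, 0, 0, 0, 3, 0, 0, 0, 3, 0]

```text
t: 9.43
tool_pos: [0.4581, -0.1511, 0.1256]
ee_rot: [[0.407, 0.913, 0.0], [0.913, -0.407, -0.0], [0.0, 0.0, -1.0]]
force: [-1.1, 1.1, -1.1]
finger_gap: 0.0402
```

>>> drive_tool:
  moves: [0, 0, 0.4, 0, 0, 0, 0.4, 0]

```text
t: 9.68
tool_pos: [0.4582, -0.1512, 0.1256]
ee_rot: [[0.407, 0.913, 0.001], [0.913, -0.407, -0.0], [0.0, 0.001, -1.0]]
force: [-1.7, 1.7, 6.4]
finger_gap: 0.0403
```

>>> drive_tool:
  moves: [0, 0, 0, 0, 0, 0, 0, 0, 0, 0, 0, 0, 0, 0, 0, 0]
  hand: 0.2

```text
t: 10.18
tool_pos: [0.458, -0.1512, 0.1249]
ee_rot: [[0.407, 0.913, 0.0], [0.913, -0.407, 0.0], [0.0, 0.0, -1.0]]
force: [-0.1, 0.4, -0.1]
finger_gap: 0.0511
```

>>> drive_tool:
  moves: [0, 0, 0, 0, 0, 0, 0, 0, 0, 0, 0, 0, 0, 0, 0, 0]
  hand: 0.9

```text
t: 10.68
tool_pos: [0.4579, -0.1512, 0.1249]
ee_rot: [[0.407, 0.913, -0.0], [0.913, -0.407, 0.0], [0.0, -0.0, -1.0]]
force: [0.3, 0.5, -0.4]
finger_gap: 0.0811
```

>>> drive_tool:
  moves: [0, 0, -8, 0, 0, 0, -20, 0, 0, 0, -35, 0, 0, 0, -55, 0, 0, 0, -80, 0, 0, 0, -105, 0, 0, 0, -105, 0, 0, 0, -105, 0]

```text
t: 11.68
tool_pos: [0.4578, -0.1512, 0.2299]
ee_rot: [[0.407, 0.913, 0.0], [0.913, -0.407, -0.0], [-0.0, 0.0, -1.0]]
force: [-0.5, -0.7, 0.2]
finger_gap: 0.0809
```

Run:
```python
from h import *
go(608,-212,230,-23)
i=snapshot("scene");np.save("sceneB.npy",i)
cv2.imwrite("pics/scene6.png",cv2.resize(i[70:210,200:360,::-1],None,fx=4,fy=4,interpolation=cv2.INTER_CUBIC))
i=snapshot("top");np.save("topB.npy",i)
cv2.imwrite("pics/top6.png",cv2.resize(i[80:230,260:440,::-1],None,fx=4,fy=4,interpolation=cv2.INTER_CUBIC))
```

```text
t 11.68 pos [ 457.8 -151.2  229.9] jaw -24.0 tilt z [ 1.e-04 -1.e-04 -1.e+00] F [-0.5 -0.7  0.2] gap 80.9 -> shift [ 5.70e+00  1.62e+02 -1.00e-01] yaw -1.0
```

View pics/scene6.png

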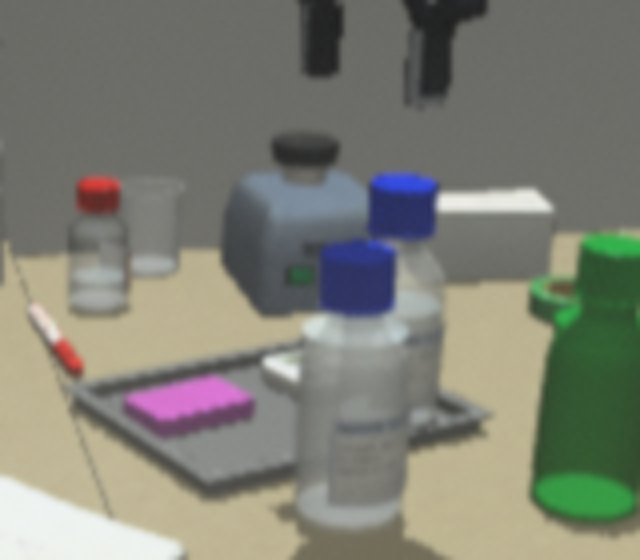

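View pics/top6.png

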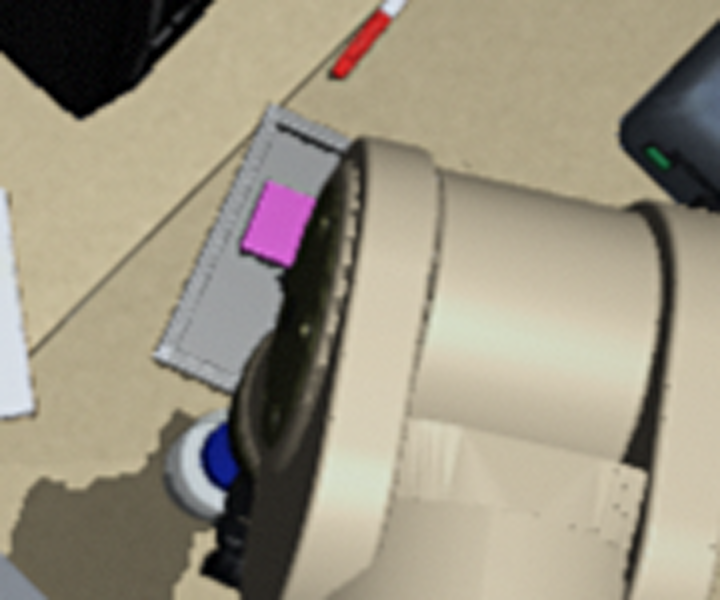

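The bottle is standing upright on the bench, and the pad is now fully visible in the scene view at about (190,403). I'll fit the pad's pose in both views.

Run:
```python
from h import *
def mk(im,b):
    h=cv2.cvtColor(im,cv2.COLOR_RGB2HSV);m=cv2.inRange(h,(140,70,50),(170,255,255))/255.;k=np.zeros_like(m);k[b[1]:b[3],b[0]:b[2]]=1;return m*k
ms={"scene":mk(np.load("sceneB.npy"),(222,150,272,185)),"top":mk(np.load("top.npy"),(305,110,365,165))}
print({n:m.sum() for n,m in ms.items()})
occ=1-np.maximum(hullmask("top",cyl(.5495,-.181,.132,.163,.021)),hullmask("top",cyl(.5495,-.181,.004,.124,.032)))
def E(n,p):
    a=hullmask(n,box(p[0],p[1],p[2],.046,.073,.004,.018))
    return np.abs(ms[n]-a*(occ if n=="top" else 1)).sum()
x0=np.array([.607,-.212,-.41])
for ns in(["scene"],["top"],["scene","top"]):
    r=minimize(lambda p:sum(E(n,p) for n in ns),x0,method='Nelder-Mead',options=dict(initial_simplex=x0+[[0,0,0],[.006,0,0],[0,.006,0],[0,0,.1]]))
    print(ns,(r.x[:2]*1000).round(1),np.degrees(r.x[2]).round(1),r.fun)
```

```text
{'scene': np.float64(297.0), 'top': np.float64(459.0)}
['scene'] [ 610.6 -221.7] -18.3 62.82745098039215
['top'] [ 607.4 -213.3] -22.4 59.48235294117646
['scene', 'top'] [ 608.1 -214. ] -21.9 143.47447904652054
```

>>> drive_tool:
  moves: [1, 25, 0, 0, 2, 50, 0, 0, 3, 75, 0, 0, 4, 100, 0, 0, 5, 125, 0, -1, 6, 150, 0, -1.5, 7, 162, 0, -1.5, 7, 162, 0, -1.5, 7, 162, 0, -1.5, 7, 162, 0, -1.5]
  hand: 0.55
  force: 25

```text
t: 13.02
tool_pos: [0.6083, -0.2106, 0.23]
ee_rot: [[0.383, 0.924, -0.0], [0.924, -0.383, -0.0], [-0.0, -0.0, -1.0]]
force: [-0.1, 0.1, -0.1]
finger_gap: 0.0659
```

>>> drive_tool:
  moves: [0, 0, 25, 0, 0, 0, 50, 0, 0, 0, 75, 0, 0, 0, 100, 0, 0, 0, 125, 0, 0, 0, 145, 0, 0, 0, 165, 0, 0, 0, 180, 0, 0, 0, 190, 0, 0, 0, 190, 0, 0, 0, 190, 0]

```text
t: 14.4
tool_pos: [0.6093, -0.2109, 0.0406]
ee_rot: [[0.383, 0.924, 0.001], [0.924, -0.383, -0.0], [0.0, 0.001, -1.0]]
force: [1.0, -0.0, 0.3]
finger_gap: 0.066
```

Run:
```python
from h import *
go(608,-213,4,-22.5)
i=snapshot("scene")
cv2.imwrite("pics/scene7.png",cv2.resize(i[90:190,200:310,::-1],None,fx=6,fy=6,interpolation=cv2.INTER_CUBIC))
i=snapshot("top")
cv2.imwrite("pics/top7.png",cv2.resize(i[90:190,280:380,::-1],None,fx=6,fy=6,interpolation=cv2.INTER_CUBIC))
```

```text
t 14.4 pos [ 609.3 -210.9   40.6] jaw -22.5 tilt z [ 1.1e-03 -3.0e-04 -1.0e+00] F [ 1.  -0.   0.3] gap 66.0 -> shift [-2.4 -0.4 36.6] yaw -0.0
```

View pics/scene7.png

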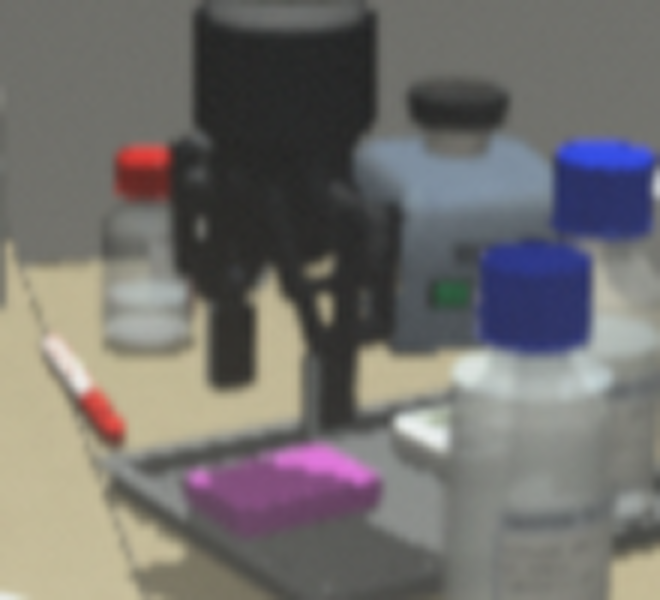

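View pics/top7.png

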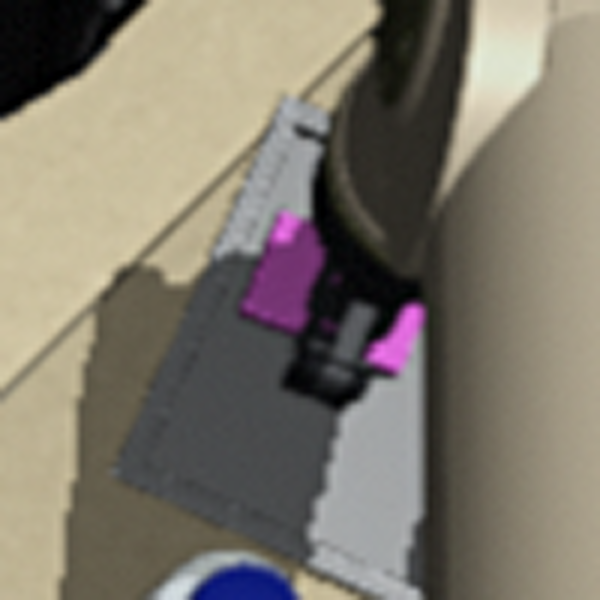

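The top view shows the pad between the fingers, with its front edge running from about (245,315) to (390,372) and the front finger just ahead of it. I'll go down to 10 mm and check forces.

>>> drive_tool:
  moves: [-2, -0.5, 10, 0, -2, -0.5, 20, 0, -2, -0.5, 28, 0, -2, -0.5, 31, 0, -2, -0.5, 31, 0, -2, -0.5, 31, 0]

```text
t: 15.25
tool_pos: [0.6078, -0.2124, 0.0093]
ee_rot: [[0.383, 0.924, 0.001], [0.924, -0.383, -0.0], [0.0, 0.001, -1.0]]
force: [1.2, 0.0, -0.2]
finger_gap: 0.0661
```

Run:
```python
from h import *
go(608,-213,4,-22.5)
i=snapshot("scene")
cv2.imwrite("pics/scene8.png",cv2.resize(i[90:190,200:310,::-1],None,fx=6,fy=6,interpolation=cv2.INTER_CUBIC))
i=snapshot("top")
cv2.imwrite("pics/top8.png",cv2.resize(i[90:190,280:380,::-1],None,fx=6,fy=6,interpolation=cv2.INTER_CUBIC))
```

```text
t 15.25 pos [ 607.8 -212.4    9.3] jaw -22.5 tilt z [ 6.e-04 -1.e-04 -1.e+00] F [ 1.2  0.  -0.2] gap 66.1 -> shift [-0.5  0.4  5.3] yaw -0.0
```

View pics/scene8.png

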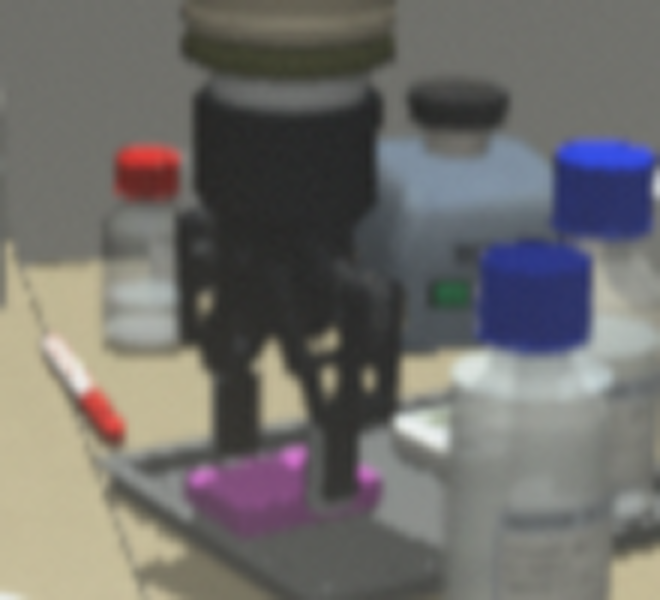

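View pics/top8.png

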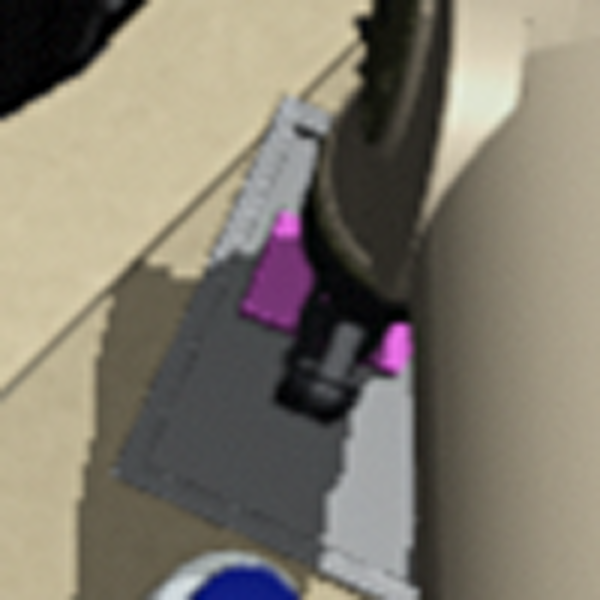

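>>> drive_tool:
  moves: [0, 0, 2, 0, 0, 0, 4, 0, 0, 0, 5, 0, 0, 0, 5, 0]

```text
t: 15.85
tool_pos: [0.6074, -0.2124, 0.0038]
ee_rot: [[0.383, 0.924, -0.0], [0.924, -0.383, 0.0], [0.0, -0.0, -1.0]]
force: [-0.0, 0.6, -0.0]
finger_gap: 0.0663
```

>>> drive_tool:
  moves: [0, 0, 0, 0, 0, 0, 0, 0, 0, 0, 0, 0, 0, 0, 0, 0, 0, 0, 0, 0, 0, 0, 0, 0]
  hand: -1
  force: 25

```text
t: 16.6
tool_pos: [0.6077, -0.2125, 0.0041]
ee_rot: [[0.383, 0.924, 0.0], [0.924, -0.383, -0.0], [0.0, 0.0, -1.0]]
force: [0.5, 0.7, 3.8]
finger_gap: 0.0451
```

>>> drive_tool:
  moves: [0, 0, -4, 0, 0, 0, -10, 0, 0, 0, -20, 0, 0, 0, -35, 0, 0, 0, -55, 0, 0, 0, -80, 0, 0, 0, -105, 0, 0, 0, -130, 0, 0, 0, -150, 0, 0, 0, -160, 0, 0, 0, -160, 0, 0, 0, -160, 0]

```text
t: 18.1
tool_pos: [0.607, -0.2123, 0.1631]
ee_rot: [[0.383, 0.924, -0.001], [0.924, -0.383, 0.0], [-0.0, -0.001, -1.0]]
force: [-0.5, 0.3, -1.0]
finger_gap: 0.0455
```

Run:
```python
from h import *
go(552,68,164,7.5)
i=snapshot("scene")
cv2.imwrite("pics/scene9.png",cv2.resize(i[50:200,180:330,::-1],None,fx=4,fy=4,interpolation=cv2.INTER_CUBIC))
```

```text
t 18.1 pos [ 607.  -212.3  163.1] jaw -22.5 tilt z [-1.3e-03  5.0e-04 -1.0e+00] F [-0.5  0.3 -1. ] gap 45.5 -> shift [ 237.8 -158.2   -0.7] yaw -30.0
```

View pics/scene9.png

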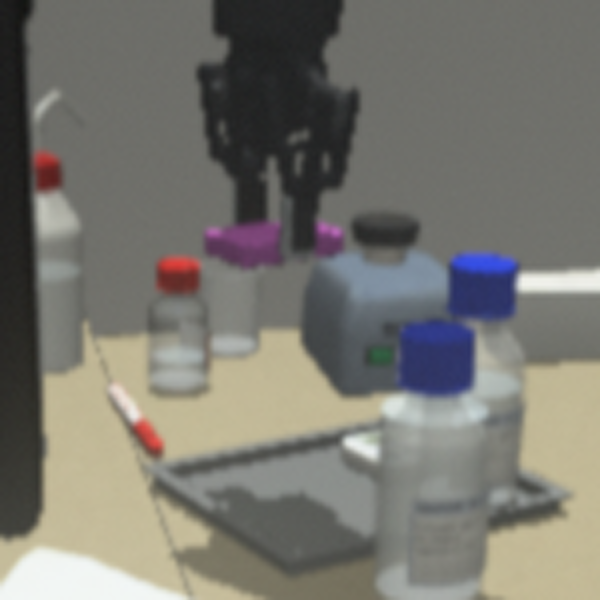

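The pad is held level. I'll raise it and pass in front of the computer through about (0.53, -0.075).

>>> drive_tool:
  moves: [0, 0, -20, 0, 0, 0, -45, 0, 8, -10, -65, -1, 24, -30, -70, -4, 40, -51, -70, -7, 58, -74, -70, -9, 78, -99, -70, -12, 97, -123, -70, -14, 120, -129, -70, -17, 144, -135, -70, -20, 168, -141, -70, -23, 192, -147, -70, -26, 216, -153, -70, -28, 238, -158, -70, -30, 238, -158, -70, -30, 238, -158, -70, -30, 238, -158, -70, -30]

```text
t: 20.27
tool_pos: [0.5529, 0.0667, 0.2339]
ee_rot: [[-0.128, 0.992, -0.0], [0.992, 0.128, -0.0], [-0.0, -0.0, -1.0]]
force: [0.1, -0.0, -0.3]
finger_gap: 0.0452
```

Run:
```python
from h import *
go(552,68,20,7.5)
i=snapshot("scene")
cv2.imwrite("pics/scene10.png",cv2.resize(i[80:280,60:320,::-1],None,fx=3,fy=3,interpolation=cv2.INTER_CUBIC))
i=snapshot("top")
cv2.imwrite("pics/top10.png",cv2.resize(i[80:230,140:340,::-1],None,fx=4,fy=4,interpolation=cv2.INTER_CUBIC))
```

```text
t 20.27 pos [552.9  66.7 233.9] jaw 7.4 tilt z [-1.e-04 -5.e-04 -1.e+00] F [ 0.1 -0.  -0.3] gap 45.2 -> shift [  1.5  -0.7 213.9] yaw -0.1
```

View pics/scene10.png

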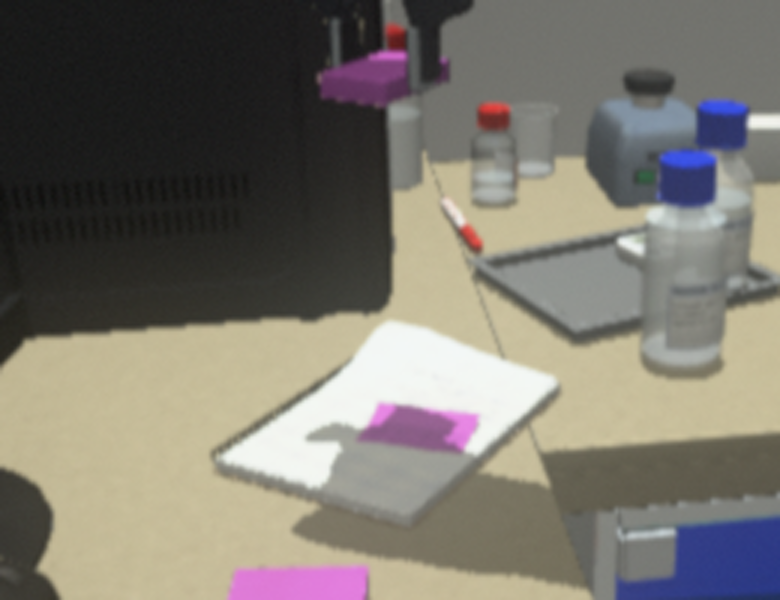

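View pics/top10.png

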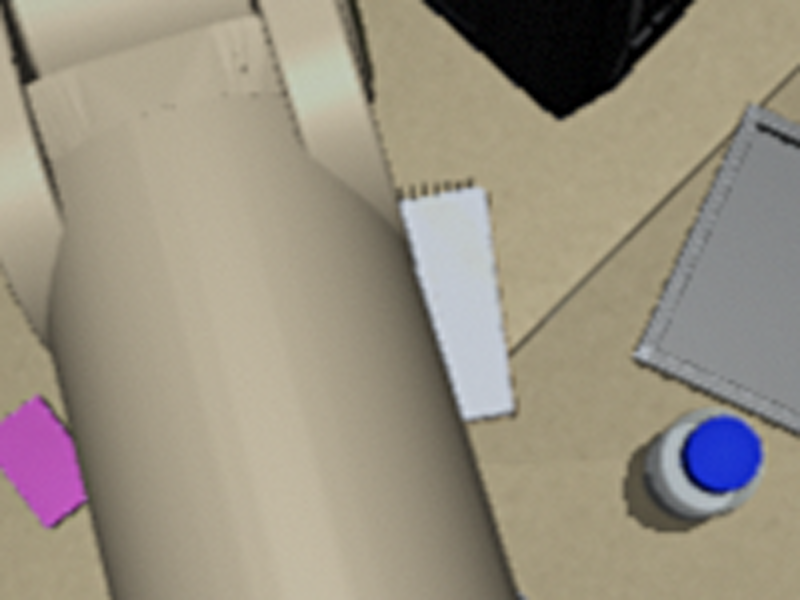

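Run:
```python
from h import *
C=np.array([pt("scene",(u/1.5,v/1.5),.013)[:2] for u,v in((288,283),(369,316),(294,375),(200,349))])*1000
print(C.round(1),C.mean(0))
C=np.array([pt("top",(u/1.5,v/1.5),.013)[:2] for u,v in((276,206),(390,190),(402,276),(286,291))])*1000
print(C.round(1),C.mean(0))
```

```text
[[646.9 -44.1]
 [481.9 -22.5]
 [467.5 157.6]
 [603.  178.1]] [549.80913138  67.27807592]
[[610.3 172.4]
 [638.  -20.4]
 [491.6 -40.8]
 [466.2 153.7]] [551.52433724  66.24785218]
```

>>> drive_tool:
  moves: [1, 0, 30, 0, 1, 0, 60, 0, 1, 0, 90, 0, 1, 0, 120, 0, 1, 0, 150, 0, 1, 0, 175, 0, 1, 0, 195, 0, 1, 0, 208, 0, 1, 0, 214, 0, 1, 0, 214, 0, 1, 0, 214, 0]

```text
t: 21.75
tool_pos: [0.5532, 0.0691, 0.0207]
ee_rot: [[-0.13, 0.992, 0.001], [0.992, 0.13, 0.0], [-0.0, 0.001, -1.0]]
force: [-0.0, 0.6, 0.0]
finger_gap: 0.0453
```

Run:
```python
from h import *
go(552,68,13,7.5)
i=snapshot("scene")
cv2.imwrite("pics/scene11.png",cv2.resize(i[150:260,120:260,::-1],None,fx=5,fy=5,interpolation=cv2.INTER_CUBIC))
```

```text
t 21.75 pos [553.2  69.1  20.7] jaw 7.5 tilt z [ 1.3e-03  2.0e-04 -1.0e+00] F [-0.   0.6  0. ] gap 45.3 -> shift [-0.9 -1.4  7.7] yaw -0.0
```

View pics/scene11.png

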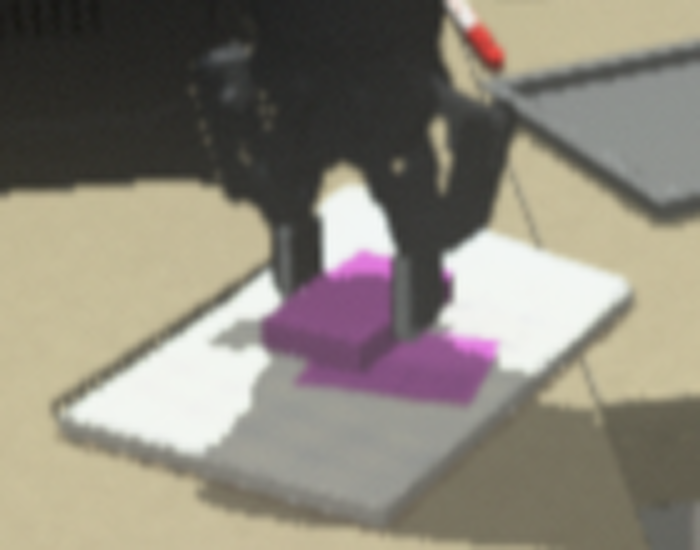

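>>> drive_tool:
  moves: [-1, -1, 3, 0, -1, -1, 5, 0, -1, -1, 6, 0, -1, -1, 7, 0, -1, -1, 7, 0]

```text
t: 22.42
tool_pos: [0.5518, 0.0679, 0.0129]
ee_rot: [[-0.13, 0.992, -0.0], [0.992, 0.13, 0.0], [0.0, -0.0, -1.0]]
force: [0.1, -0.1, 0.1]
finger_gap: 0.0454
```

>>> drive_tool:
  moves: [0, 0, 0.5, 0, 0, 0, 0.5, 0]

```text
t: 22.68
tool_pos: [0.5519, 0.0679, 0.0127]
ee_rot: [[-0.13, 0.992, 0.0], [0.992, 0.13, 0.0], [-0.0, 0.0, -1.0]]
force: [-2.2, -0.3, 3.2]
finger_gap: 0.0452
```

Contact at 3 N. I'll release and back off.

>>> drive_tool:
  moves: [0, 0, 0, 0, 0, 0, 0, 0, 0, 0, 0, 0, 0, 0, 0, 0]
  hand: 0.5

```text
t: 23.18
tool_pos: [0.5518, 0.0679, 0.0124]
ee_rot: [[-0.13, 0.992, -0.0], [0.992, 0.13, 0.0], [0.0, 0.0, -1.0]]
force: [-0.7, 0.9, -0.6]
finger_gap: 0.0642
```

>>> drive_tool:
  moves: [0, 0, -8, 0, 0, 0, -20, 0, 0, 0, -40, 0, 0, 0, -65, 0, 0, 0, -90, 0, 0, 0, -120, 0, 0, 0, -150, 0, 0, 0, -180, 0, 0, 0, -210, 0, 0, 0, -220, 0, 0, 0, -220, 0]
  hand: 0.5

```text
t: 24.55
tool_pos: [0.5519, 0.0679, 0.233]
ee_rot: [[-0.13, 0.992, 0.001], [0.992, 0.13, 0.0], [-0.0, 0.001, -1.0]]
force: [-0.2, -0.2, -0.6]
finger_gap: 0.0643
```

Run:
```python
from h import *
go(458,-151.2,233,-24)
i=snapshot("scene");np.save("sceneC.npy",i)
cv2.imwrite("pics/scene12.png",cv2.resize(i[150:260,120:260,::-1],None,fx=5,fy=5,interpolation=cv2.INTER_CUBIC))
```

```text
t 24.55 pos [551.9  67.9 233. ] jaw 7.5 tilt z [ 0.0013  0.     -1.    ] F [-0.2 -0.2 -0.6] gap 64.3 -> shift [-2.051e+02 -1.216e+02 -1.000e-01] yaw 31.5
```

View pics/scene12.png

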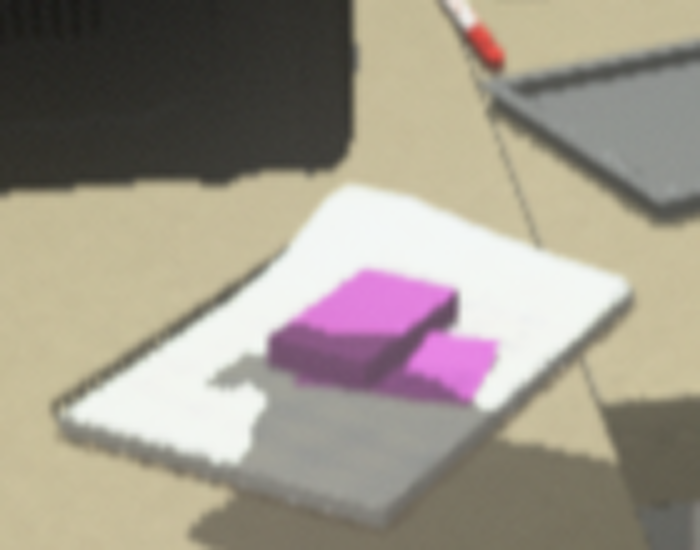

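The pad lies flat on the cover, partly over the violet slip. Now I'll move back above the bottle.

>>> drive_tool:
  moves: [-20, -12, 0, 3, -43, -25, 0, 6.5, -66, -39, 0, 10, -89, -53, 0, 13.5, -112, -66, 0, 17, -135, -80, 0, 20.5, -158, -94, 0, 24, -181, -107, 0, 28, -205, -121.5, 0, 31.5, -205, -121.5, 0, 31.5, -205, -121.5, 0, 31.5, -205, -121.5, 0, 31.5]
  hand: 1
  force: 50

```text
t: 26.1
tool_pos: [0.4583, -0.1504, 0.2324]
ee_rot: [[0.406, 0.914, 0.0], [0.914, -0.406, 0.0], [0.0, -0.0, -1.0]]
force: [1.2, 0.3, -0.4]
finger_gap: 0.0855
```

Run:
```python
from h import *
go(458,-151.2,125,-24)
i=snapshot("top");np.save("topC.npy",i)
cv2.imwrite("pics/top13.png",cv2.resize(i[80:230,140:340,::-1],None,fx=4,fy=4,interpolation=cv2.INTER_CUBIC))
h=cv2.cvtColor(i,cv2.COLOR_RGB2HSV);m=cv2.inRange(h,(140,60,50),(170,255,255))
m[:,:180]=0
print(m.sum()/255)
def fit(C,n,slip):
    m=C
    f=lambda p:np.abs(m-np.maximum(hullmask(n,box(p[0],p[1],p[2],.046,.073,.013,.027)),slip)).sum()
    x0=np.array([.552,.068,.13])
    r=minimize(f,x0,method='Nelder-Mead',options=dict(initial_simplex=x0+[[0,0,0],[.006,0,0],[0,.006,0],[0,0,.1]]))
    print(n,(r.x[:2]*1000).round(1),np.degrees(r.x[2]).round(1),r.fun)
for n,A,B in(("top","top.npy","topC.npy"),("scene","scene.npy","sceneC.npy")):
    g=[]
    for F in(A,B):
        h=cv2.cvtColor(np.load(F),cv2.COLOR_RGB2HSV);m=cv2.inRange(h,(140,70,50),(170,255,255))/255.
        if n=="top": m[:,:180]=0;m[:,280:]=0
        else: m[:,:170]=0;m[:,225:]=0;m[:190]=0;m[245:]=0
        g.append(m)
    fit(g[1],n,g[0])
```

```text
t 26.1 pos [ 458.3 -150.4  232.4] jaw -23.9 tilt z [ 1.e-04  4.e-04 -1.e+00] F [ 1.2  0.3 -0.4] gap 85.5 -> shift [-9.000e-01  1.000e-01  1.074e+02] yaw 0.1
796.0
top [551.   67.9] 8.5 30.525490196078437
scene [549.1  68.1] 16.7 141.00392156862745
```

View pics/top13.png

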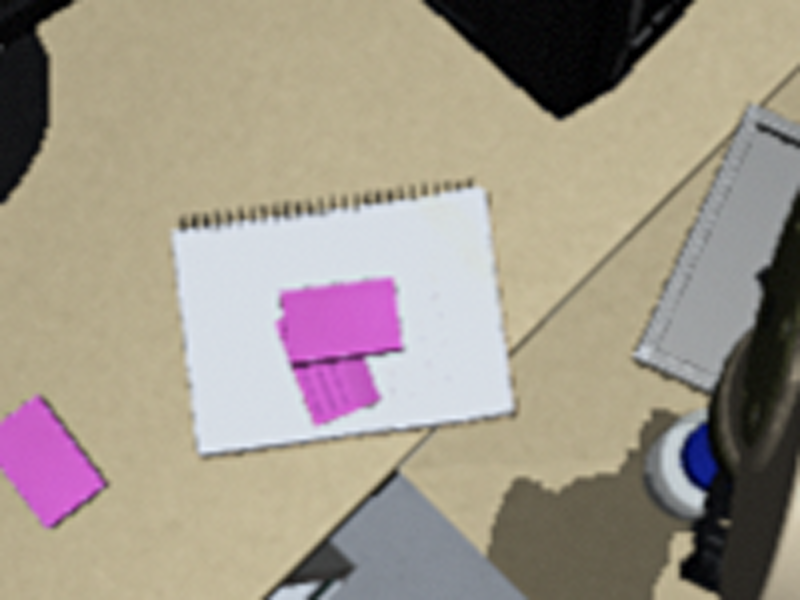

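The pad is centred on the cover: I measure (551, 68) against a cover centre of about (552, 67). Now I'll regrip the bottle.

>>> drive_tool:
  moves: [-1, 0, 15, 0, -1, 0, 30, 0, -1, 0, 45, 0, -1, 0, 60, 0, -1, 0, 75, 0, -1, 0, 88, 0, -1, 0, 98, 0, -1, 0, 107, 0, -1, 0, 107, 0, -1, 0, 107, 0]

```text
t: 27.4
tool_pos: [0.4579, -0.1522, 0.1258]
ee_rot: [[0.407, 0.913, 0.001], [0.913, -0.407, -0.0], [0.0, 0.001, -1.0]]
force: [-0.7, -0.1, 0.4]
finger_gap: 0.0855
```

>>> drive_tool:
  moves: [0, 0, 0, 0, 0, 0, 0, 0, 0, 0, 0, 0, 0, 0, 0, 0, 0, 0, 0, 0]
  hand: 0.15

```text
t: 28.02
tool_pos: [0.4575, -0.1521, 0.1254]
ee_rot: [[0.407, 0.913, 0.0], [0.913, -0.407, 0.0], [0.0, -0.0, -1.0]]
force: [0.1, -0.2, -0.5]
finger_gap: 0.049
```

>>> drive_tool:
  moves: [0, 0, 0, 0, 0, 0, 0, 0, 0, 0, 0, 0, 0, 0, 0, 0, 0, 0, 0, 0, 0, 0, 0, 0]
  hand: -1

```text
t: 28.78
tool_pos: [0.4579, -0.1522, 0.1257]
ee_rot: [[0.407, 0.913, 0.001], [0.913, -0.407, -0.0], [0.0, 0.001, -1.0]]
force: [0.3, -0.3, 5.0]
finger_gap: 0.0405
```

>>> drive_tool:
  moves: [0, 0, -3, 0, 0, 0, -8, 0, 0, 0, -16, 0, 0, 0, -24, 0, 0, 0, -34, 0, 0, 0, -44, 0, 0, 0, -44, 0, 0, 0, -44, 0, 0, 0, -44, 0]

```text
t: 29.9
tool_pos: [0.4572, -0.1521, 0.169]
ee_rot: [[0.407, 0.913, -0.001], [0.913, -0.407, 0.0], [0.0, -0.001, -1.0]]
force: [-0.2, -0.2, -7.1]
finger_gap: 0.0403
```

Run:
```python
from h import *
go(549.7,-181.1,169,-24)
i=snapshot("scene")
cv2.imwrite("pics/scene14.png",cv2.resize(i[70:210,200:360,::-1],None,fx=4,fy=4,interpolation=cv2.INTER_CUBIC))
```

```text
t 29.9 pos [ 457.2 -152.1  169. ] jaw -24.0 tilt z [-8.e-04  4.e-04 -1.e+00] F [-0.2 -0.2 -7.1] gap 40.3 -> shift [11.1 96.3 -0.1] yaw -0.0
```

View pics/scene14.png

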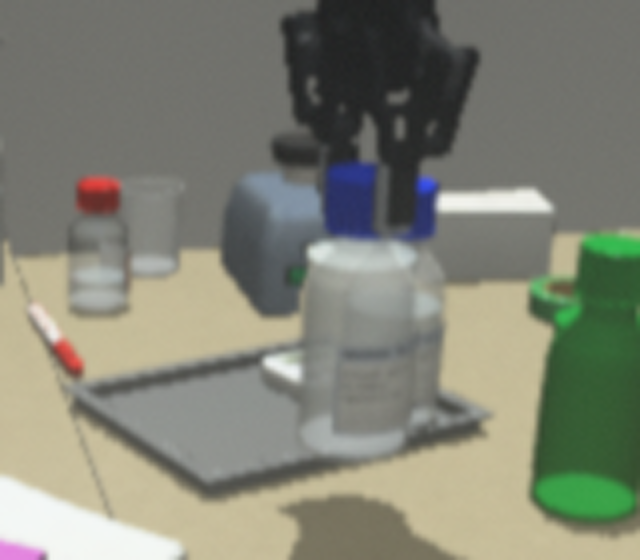

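>>> drive_tool:
  moves: [1, 8, 0, 0, 2, 20, 0, 0, 3, 34, 0, 0, 5, 48, 0, 0, 6, 62, 0, 0, 8, 76, 0, 0, 9, 88, 0, 0, 10, 96, 0, 0, 10, 96, 0, 0, 10, 96, 0, 0, 10, 96, 10, 0, 10, 96, 20, 0, 10, 96, 28, 0, 10, 96, 33, 0, 10, 96, 36, 0, 10, 96, 37, 0, 10, 96, 37, 0, 10, 96, 37, 0]

```text
t: 32.2
tool_pos: [0.5495, -0.1822, 0.1327]
ee_rot: [[0.407, 0.913, 0.001], [0.913, -0.407, -0.0], [0.0, 0.001, -1.0]]
force: [-0.3, 0.7, -5.6]
finger_gap: 0.0401
```

Run:
```python
from h import *
go(549.7,-181.5,129.5,-24)
i=snapshot("scene")
a=np.hstack([np.load('scene3.npy')[90:190,215:320],i[90:190,215:320]])
cv2.imwrite("pics/scene15.png",cv2.resize(a[:,:,::-1],None,fx=3.8,fy=3.8,interpolation=cv2.INTER_CUBIC))
```

```text
t 32.2 pos [ 549.5 -182.2  132.7] jaw -24.0 tilt z [ 5.e-04 -1.e-04 -1.e+00] F [-0.3  0.7 -5.6] gap 40.1 -> shift [ 0.7 -0.1  3.2] yaw -0.0
```

View pics/scene15.png

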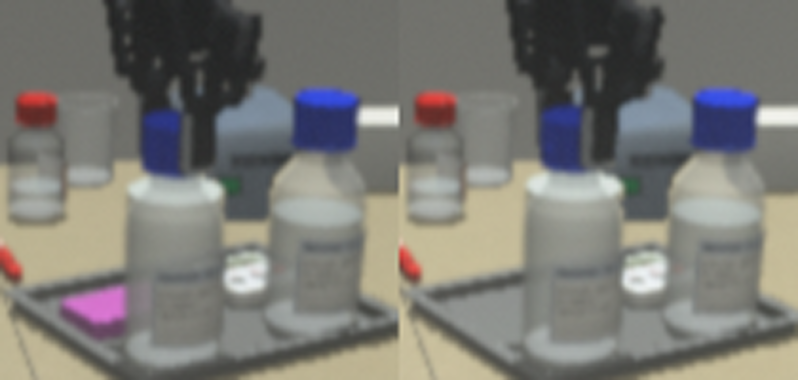

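Left is the view before the first lift, right is now. They match within a pixel, with the bottle about 3 mm up. I'll lower it.

>>> drive_tool:
  moves: [0.5, 0, 1, 0, 0.5, 0, 2, 0, 0.5, 0, 2.7, 0, 0.5, 0, 2.7, 0]

```text
t: 32.75
tool_pos: [0.5495, -0.1816, 0.1298]
ee_rot: [[0.407, 0.913, 0.0], [0.913, -0.407, 0.0], [0.0, 0.0, -1.0]]
force: [-0.5, 1.3, -4.7]
finger_gap: 0.0402
```

>>> drive_tool:
  moves: [0, 0, 0.4, 0, 0, 0, 0.8, 0, 0, 0, 0.8, 0]

```text
t: 33.12
tool_pos: [0.5498, -0.1816, 0.1297]
ee_rot: [[0.407, 0.913, 0.001], [0.913, -0.407, -0.0], [0.0, 0.001, -1.0]]
force: [-3.2, 0.9, 6.1]
finger_gap: 0.0403
```

Seated at 6 N. I'll release and retreat.

>>> drive_tool:
  moves: [0, 0, 0, 0, 0, 0, 0, 0, 0, 0, 0, 0, 0, 0, 0, 0]
  hand: 0.2

```text
t: 33.62
tool_pos: [0.5496, -0.1817, 0.1289]
ee_rot: [[0.407, 0.913, 0.0], [0.913, -0.407, 0.0], [0.0, 0.0, -1.0]]
force: [-0.4, 0.4, 0.2]
finger_gap: 0.0513
```

>>> drive_tool:
  moves: [0, 0, 0, 0, 0, 0, 0, 0, 0, 0, 0, 0, 0, 0, 0, 0]
  hand: 1

```text
t: 34.12
tool_pos: [0.5495, -0.1816, 0.1289]
ee_rot: [[0.407, 0.913, 0.0], [0.913, -0.407, 0.0], [0.0, 0.0, -1.0]]
force: [-0.6, -1.0, 0.8]
finger_gap: 0.0854
```

>>> drive_tool:
  moves: [0, 0, -8, 0, 0, 0, -20, 0, 0, 0, -35, 0, 0, 0, -55, 0, 0, 0, -80, 0, 0, 0, -105, 0, 0, 0, -130, 0, 0, -25, -130, 0, 0, -50, -130, 0, 0, -75, -130, 0, 0, -100, -130, 0, 0, -100, -130, 0, 0, -100, -130, 0]

```text
t: 35.75
tool_pos: [0.4587, -0.1412, 0.2598]
ee_rot: [[0.407, 0.913, 0.001], [0.913, -0.407, -0.001], [0.0, 0.002, -1.0]]
force: [0.3, -0.5, -0.1]
finger_gap: 0.0851
```

Run:
```python
from h import *
go(549.7,-181.5,260,-24)
i=snapshot("scene")
a=np.hstack([np.load('scene.npy')[90:190,215:320],i[90:190,215:320]])
cv2.imwrite("pics/scene16.png",cv2.resize(a[:,:,::-1],None,fx=3.8,fy=3.8,interpolation=cv2.INTER_CUBIC))
for f in(np.load('scene.npy'),i):
    for x in([.5495,-.181],[.501,-.2845]): print([o for o in fitcap({"top":f,"scene":f},x)][1])
cv2.imwrite("pics/top16.png",cv2.resize(snapshot("top")[:,:,::-1],None,fx=1.5,fy=1.5))
```

```text
t 35.75 pos [ 458.7 -141.2  259.8] jaw -24.0 tilt z [ 1.5e-03 -6.0e-04 -1.0e+00] F [ 0.3 -0.5 -0.1] gap 85.1 -> shift [ 0.2 99.5 -0. ] yaw -0.0
(['scene'], array([ 551. , -184.3]), np.float64(78.3))
(['scene'], array([ 502.5, -285.1]), np.float64(71.1))
(['scene'], array([ 551.9, -183.5]), np.float64(75.3))
(['scene'], array([ 502.7, -284.9]), np.float64(73.0))
```

View pics/scene16.png

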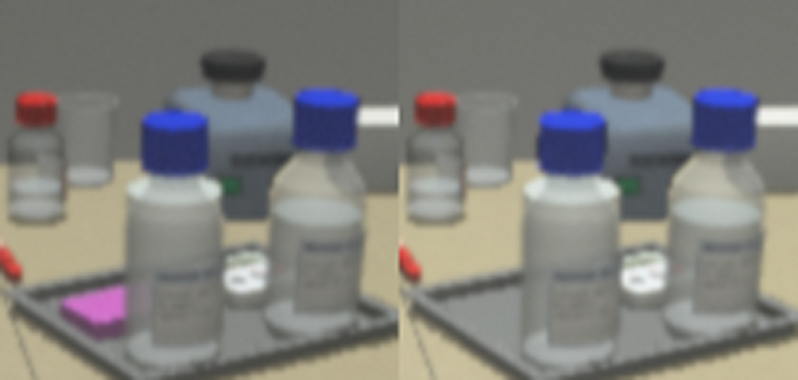

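View pics/top16.png

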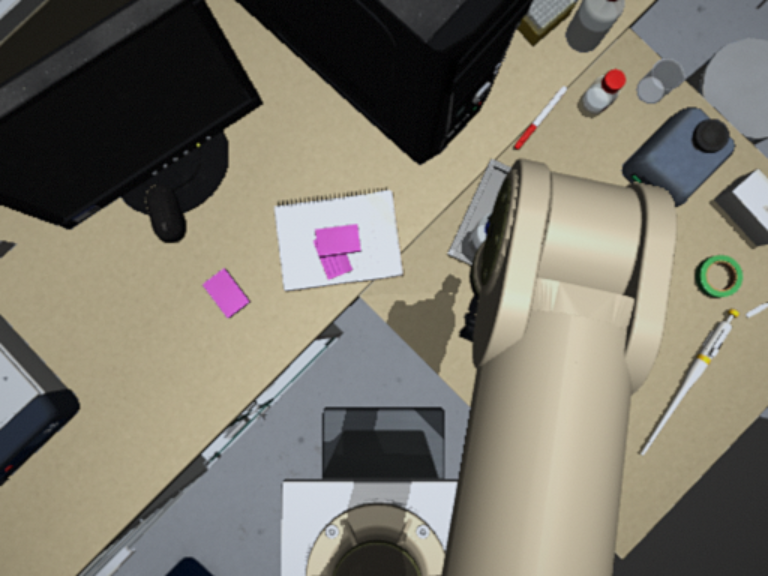

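The bottle is upright within about 1 mm of its old place, the other bottle hasn't moved, the pad is centred on the notebook, and the arm is clear. I'll hand in.

```bash
python3 -c "
from workcell import hand_in
print(hand_in())"
```

```text
the job is handed in; nothing more can be done
None
```

The job is done and handed in at about 36 s of the 72 s allowed. I lifted the tall bottle by its cap and stood it on the bench about 97 mm towards the base. I then laid the notes flat on the notebook's cover and stood the bottle back in the tray.

- **Bottle:** It is upright and released. The scene camera puts it about 1.2 mm from where it started.
- **Other bottle:** It measured the same as before, within 0.3 mm, so it was not moved.
- **Notes:** The top camera puts them at (551, 68) mm, within about 2 mm of the middle of the cover.
- **Gripper:** It ended open and clear of everything. The highest tool force I saw reported was about 7 N.

**Checks that disagreed:**
- The scene-camera fit agreed on the position of the placed notes but put their yaw 8° off the top-camera fit. It also put the bottles 2 to 4 mm from the top-camera fit. I trusted the top view for the notes and the scene camera's before/after comparison for the bottles.
- My measured spacing between the two bottles was about 114 mm, against the 110 mm stated.
- At the end the arm hid both bottles from the top camera, so their final check is from the scene camera only.

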